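# Tare the bench scale for a tube carrier

## Task

Tare the bench scale for the blue tube carrier: set the blue carrier gently and upright on the scale's round steel pan, with its whole base on the pan, and let go. Then turn the dial's black bezel until the green zero mark on it is under the tip of the red needle, so that the loaded scale reads zero. Leave the orange carrier, the amber jar and the tube rack where they stand.

Things in the scene. Friction and masses are not known exactly. Their poses are not given: they have to be found in the camera images.
- scale: White bench scale, fixed to the bench: a flat housing 170 mm (x) by 340 mm (y), its top 53 mm above the bench, with a blue band. Origin: centre of its underside on the bench. Its z is up; the pan is on its -y side and the dial on its +y side, their axes 190 mm apart. It may stand turned about the vertical.
- pan_top (a point): Centre of the upper face of the flat steel pan, a disc 130 mm across and 4 mm thick without a rim, 76 mm above the bench when empty. The pan is sprung: it sinks 3 to 6 mm under the carrier (11 mm at most, then it is rigid).
- dial_grip (a point): On the dial's vertical axis, 90 mm above the bench: a good height for the point between the finger pads. The bezel is a black knurled round knob 64 mm across, from 75 to 100 mm above the bench, on a 52 mm wide neck on the housing (top at 53 mm), so that fingers can come down around it to about 60 mm. Grip it from above across its diameter, at any yaw.
- zero_mark (a point): Point on the green zero mark, 25 mm from the dial's axis. The mark is a radial bar 6 mm wide on the white dial card and on the black rim; card, rim and mark turn with the bezel.
- needle_tip (a point): Tip of the red needle, 25 mm from the dial's axis (a short thick tail points the other way), level with the zero_mark point. The needle lies in the recessed dial, out of reach; it does not turn with the bezel. As the pan is loaded it turns clockwise seen from above, 300 rad per metre that the pan sinks: 0.9 to 1.9 rad under the carrier, whose weight varies.
- bezel (a joint): Angle of the bezel, rad, growing counterclockwise seen from above. Stops at -6.2 and 6.2; turns either way, with about 0.06 N m of friction, and stays where it is left. At 0 the zero mark points along the scale's -x.
- blue_carrier: Blue round tube carrier, the one to weigh: a solid plastic block 76 mm across and 45 mm high with six dark holes in its top and a black upright handle in the middle, 18 mm across, from 45 to 85 mm above its underside. 0.3 to 0.54 kg. Origin: centre of its underside; z up. It is best taken by the handle from above, between the pads at 70 mm above its underside.
- orange_carrier: Orange tube carrier of the same shape and size; a bystander. Origin: centre of its underside.
- amber_jar: Closed amber jar with a white cap, 60 mm across, 85 mm high; a bystander. Origin: centre of its underside.
- tube_rack: White rack, 50 mm (x) by 150 mm (y), with five capped tubes, 77 mm high, beyond the scale; a bystander. Origin: centre of its underside.
- pan (a joint): How far the sprung pan has sunk, m: 0 empty, growing downwards to 0.011 at its stop (stiffness 900 N/m, damped).
Not all that is in view belongs to the job. Of the things that look like the blue_carrier, take the one that is farthest to the robot's left at the start.

How it is judged:
On the way, in this order (a step that is already met when the one before it is completed fails the run):
1. the blue carrier stands released and upright on the pan (horizontal distance between blue_carrier and pan_top below 0.025 m and z of blue_carrier in the frame of pan_top between -0.004 and 0.004 m and angle between blue_carrier's own z axis and vertical below 0.08 rad and linear speed of blue_carrier below 0.02 m/s and contact force between the fingers and blue_carrier below 0.1 N), for 0.2 s.
2. with the carrier on the pan, the zero mark is under the needle's tip (horizontal distance between blue_carrier and pan_top below 0.025 m and z of blue_carrier in the frame of pan_top between -0.004 and 0.004 m and angle between blue_carrier's own z axis and vertical below 0.08 rad and distance between needle_tip and zero_mark below 0.003 m and velocity of joint bezel between -0.05 and 0.05 rad/s), for 0.2 s.
At the end, for the whole second after the job is handed in: The blue carrier stands upright (within 0.08 rad), released and at rest on the pan, its axis within 25 mm of the pan's, its underside within 4 mm of the pan's face; the needle's tip is within 3 mm of the zero mark's point (half the mark's width), and the bezel is still (all of step 2 and linear speed of blue_carrier below 0.02 m/s and contact force between the fingers and blue_carrier below 0.1 N); the robot touches nothing.
It fails at once if the orange carrier is moved by more than 30 mm (distance of orange_carrier from where it was at the start of the episode above 0.03 m).
It fails at once if the amber jar is moved by more than 30 mm (distance of amber_jar from where it was at the start of the episode above 0.03 m).
It fails at once if the tube rack is moved by more than 30 mm (distance of tube_rack from where it was at the start of the episode above 0.03 m).
It fails at once if the carrier is dropped: it moves faster than 0.4 m/s within 20 mm above the pan (linear speed of blue_carrier above 0.4 m/s and horizontal distance between blue_carrier and pan_top below 0.06 m and z of blue_carrier in the frame of pan_top below 0.02 m).
It also fails if it takes over 67 s, if anything falls off the work surface, if the arm or the gripper's body presses on something with over 40 N, if the wrist force passes 120 N, or if a joint passes its speed limit or range.

## Robot

A 6-joint arm with a two-finger parallel gripper is mounted at the origin on the work surface. World frame = base frame: x ahead of the robot, y to its left, z up, the work surface at z = 0. Lengths are in m, angles in rad, forces in N, time in s.
With the tool pointing down it reaches from about 0.2 to 0.875 m from the base axis. Payload 3.4 kg.
Tool frame: the origin (TCP) lies at the very end of the fingers, on their centre line; the grasp point (between the pads) lies 19 mm behind it; z points along the fingers, x is the direction in which the jaws open and shut, and the axes are right-handed (so a half turn about z gives the same grasp; the last joint's range is limited). The gripper opens to 94 mm and grips with 3 to 60 N. Pads are 16 mm wide; open, the fingers measure 119 mm over their backs; the gripper's body (75 mm by 177 mm) begins 78 mm behind the grasp point.
Start: joints at [-1.247, 0.276, 1.505, -0, 1.361, -0.121], TCP at [0.247, -0.519, 0.168] pointing down, gripper open.
Joint ranges: [-2.89, 2.89], [-0.75, 2.08], [0.22, 2.7], [-1.18, 4.32], [0.11, 2.71], [-2.7, 2.7]. Speed limits (rad/s): [2.57, 2.57, 3.14, 3.14, 3.14, 3.14].

## Interface

Orientations are given as a 3x3 rotation matrix whose columns are the frame's x, y, z axes.
In Python, from bench import * gives the robot as it stands.
- The arm moves only by the shell command python3 -m jog 'ROWS' [FORCE]. ROWS is JSON, a list of rows, each an object of numbers: "rx", "ry", "rz": the turn, a rotation vector about the tool's x, y, z in rad; "dx", "dy", "dz": the shift along the tool's x, y, z in mm; "jaw": the finger opening in mm, from 0 to 94. A call has 1 to 12 rows; each row shifts and turns the pose as measured when the row begins, along the tool's axes as they then stand; what a row does not reach is not made up. A row lasts 1/10 s, in which the tool goes at most 50 mm and 8.59 degrees, less where a joint would pass 70% of its speed; a pose out of reach is approached as far as the arm can. A call is refused whole if a number of a shift passes 50 or a number of a turn 0.15, either way. A call with a gripper value outside its range is refused whole. The fingers move at their own pace and stop on an object; FORCE is the grip in N (left out, the last holds). Time passes only in rows, so rows that do not move let the fingers close. It gives the time, the measured TCP pose, the force and the opening at its end, in the units of the state.
- observe(): the state, without advancing time (a new reading comes with each control period).
- camera(name): name is "side" or "top" or "wrist"; returns (picture, depth): 384x512x3 uint8, red, green, blue; 384x512 float32, m along the optical axis (not along the pixel's ray), 0 where there is no reading.
- camera_info(name): a dict with "camera_matrix" (3x3 intrinsics, pixels), "k1" (the pictures are not rectified: a ray, as slopes to the right and down, at radius r is drawn at 1 + k1 r^2 times it, then the intrinsics apply), "world_from_camera" (4x4, takes a point from camera to world coordinates). Camera axes: x right, y up, looking along -z (the intrinsics and any distortion apply to the point x, -y, -z); pixel columns grow to the right and rows downward; lengths in m; the calibration is good to about 2 mm. A picture is of the moment at which its call begins: read the wrist's pose just before it. camera_info takes no time and is no camera call; for the wrist camera it gives the pose at the moment of the call.
- job_done(): hands the job in, once; it reports no verdict.
The state is a dict: "t": time; "joint_pos": joint angles; "qd": joint speeds; "tau": joint torques, N m; "position": TCP position; "ee_rot": TCP orientation; "wrist_force": force on the tool from outside, world axes, zero at the start; "ft_torque": the same for the moment, N m; "gripper_width": finger opening in m.
Only numpy, scipy, OpenCV 4.12 (cv2) and the standard library are available. Lean on these libraries where they do the work, as an engineer would, in place of code of your own. Each camera call takes 0.05 s, during which the arm holds its last target. There are 200 camera calls.

## Working session

There is one attempt and no reset: what is moved stays moved. The work goes in short steps, Python scripts to look and compute and a shell command to move; the robot and the scene stay as the last step left them, time stands still between calls to the robot, and variables do not carry over. Pictures are saved under pics/ and viewed, about 8 in all and at most 12, crops included, and the job is handed in when it is done.

```bash
ls; mkdir -p pics
cat > h.py <<'E'
from bench import *
import numpy as np, cv2
def snap(name, fn=None):
    info=camera_info(name); im,d=camera(name)
    if fn: cv2.imwrite('pics/'+fn+'.png', im[:,:,::-1])
    return im,d,info
def ray(info,u,v):
    K=np.array(info['camera_matrix']); k=info['k1']; T=np.array(info['world_from_camera'])
    a=np.array([(u-K[0,2])/K[0,0],(v-K[1,2])/K[1,1]]); s=a.copy()
    for _ in range(20): s=a/(1+k*(s@s))
    return T[:3,3], T[:3,:3]@np.array([s[0],-s[1],-1.])
def onz(info,u,v,z):
    o,d=ray(info,u,v); return o+d*(z-o[2])/d[2]
def dep(info,u,v,D):
    o,d=ray(info,u,v); return o+d*D[int(round(v)),int(round(u))]
E
python3 - <<'E'
from h import *
s=observe(); print(s['t'],s['position'],s['ee_rot'],s['wrist_force'])
a=snap('top'); b=snap('side')
for x in(a,b): print(np.array(x[2]['world_from_camera']).round(3).tolist(), np.array(x[2]['camera_matrix']).tolist(),x[2]['k1'])
cv2.imwrite('pics/top1.png',a[0][:,:,::-1]);cv2.imwrite('pics/side1.png',b[0][:,:,::-1])
np.savez('top1.npz',im=a[0],d=a[1])
E
```

```text
pics
0.0 [ 0.24718159 -0.51844776  0.167129  ] [[ 4.30262268e-01 -9.02703740e-01 -5.82216094e-04]
 [-9.02702119e-01 -4.30262608e-01  1.72405522e-03]
 [-1.80681691e-03 -2.16228208e-04 -9.99998344e-01]] [ 1.48507851  0.48696599 -0.02342946]
[[0.004, 0.988, -0.155, 0.404], [-1.0, 0.001, -0.02, -0.111], [-0.02, 0.155, 0.988, 1.152], [0.0, 0.0, 0.0, 1.0]] [[395.68734527862387, 0.0, 257.9023452225536], [0.0, 395.68734527862387, 188.09354222408365], [0.0, 0.0, 1.0]] -0.010125644454916347
[[0.994, 0.082, -0.067, 0.498], [-0.105, 0.692, -0.714, -0.757], [-0.012, 0.717, 0.697, 0.765], [0.0, 0.0, 0.0, 1.0]] [[413.62973345329465, 0.0, 265.8627760311284], [0.0, 413.62973345329465, 196.0903876623349], [0.0, 0.0, 1.0]] -0.016766651763470315
```

View pics/top1.png

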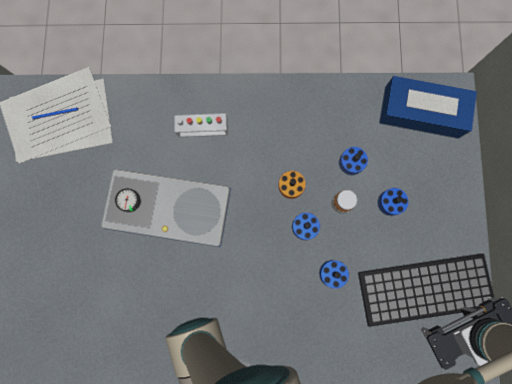

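View pics/side1.png

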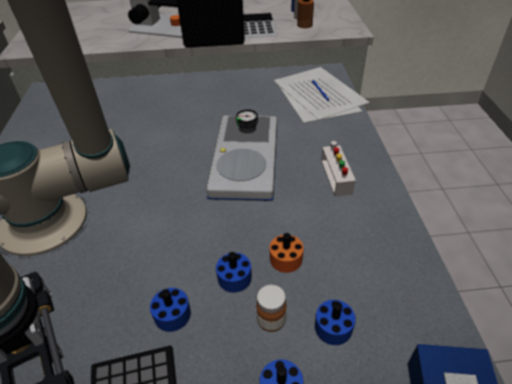

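Top view: four blue carriers at (306,226), (335,274), (353,160) and (394,202). Picture right is −y, so (306,226) is the farthest left and fits. The orange carrier is at (292,184), the jar at (346,201), the pan at (197,211) and the dial at (127,201). The side view agrees. Next I'll measure these and make a crop to confirm.

```bash
cat > m.py <<'E'
from h import *
z=np.load('top1.npz'); im,d=z['im'],z['d']; info=camera_info('top')
hsv=cv2.cvtColor(im,cv2.COLOR_RGB2HSV)
def blobs(lo,hi,amin,name,zt):
    m=cv2.inRange(hsv,lo,hi); m=cv2.morphologyEx(m,cv2.MORPH_CLOSE,np.ones((7,7)))
    for c in cv2.findContours(m,0,2)[0]:
        if cv2.contourArea(c)<amin: continue
        (u,v),r=cv2.minEnclosingCircle(c)
        print(name,(round(u),round(v)),round(r,1),'xyz@%.3f'%zt,onz(info,u,v,zt).round(3),'depthpt',dep(info,u,v,d).round(3),'r mm',round(r/395.7*(1.15-zt)*1000))
blobs((105,150,80),(125,255,255),150,'blue',.045)
blobs((8,150,100),(25,255,255),30,'orange',.045)
blobs((55,120,60),(90,255,255),2,'green',.09)
# dial: dark ring near (127,201)
for n,(u,v),zt in [('pan',(197,211),.076),('dial',(127,200.5),.1),('handle',(306,226),.085)]:
    print(n,onz(info,u,v,zt).round(3),dep(info,u,v,d).round(3))
# housing corners by depth
P=np.array([[onz(info,u,v,.053) for u in range(95,240)] for v in range(160,255)])
D=d[160:255,95:240]
H=np.array([[dep(info,u,v,d)[2] for u in range(95,240)] for v in range(160,255)])
mk=((H>.035)).astype(np.uint8)
c=max(cv2.findContours(mk,0,2)[0],key=cv2.contourArea)+np.array([95,160])
box=cv2.boxPoints(cv2.minAreaRect(c)); W=np.array([onz(info,u,v,.053) for u,v in box]); print(box.round(1).tolist(),W.round(3).tolist(),'cent',W.mean(0).round(4),'sides',np.linalg.norm(W[1]-W[0]),np.linalg.norm(W[2]-W[1]))
pm=((H>.068)).astype(np.uint8)
for c in cv2.findContours(pm,0,2)[0]:
    if cv2.contourArea(c)>50:
        (u,v),ax,an=cv2.fitEllipse(c); u+=95;v+=160; print('raised',u,v,ax,onz(info,u,v,.076).round(4),onz(info,u,v,.1).round(4))
cv2.imwrite('pics/crop1.png',cv2.resize(im[140:300,90:420,::-1],None,fx=2.4,fy=2.4,interpolation=cv2.INTER_CUBIC))
E
python3 m.py
```

```text
blue (334, 274) 14.2 xyz@0.045 [ 0.342 -0.299  0.045] depthpt [ 0.344 -0.292  0.083] r mm 40
blue (306, 226) 13.5 xyz@0.045 [ 0.471 -0.222  0.045] depthpt [ 0.468 -0.218  0.086] r mm 38
blue (394, 201) 13.7 xyz@0.045 [ 0.542 -0.47   0.045] depthpt [ 0.539 -0.464  0.064] r mm 38
blue (354, 160) 13.0 xyz@0.045 [ 0.661 -0.362  0.045] depthpt [ 0.655 -0.357  0.069] r mm 36
blue (432, 104) 46.7 xyz@0.045 [ 0.828 -0.594  0.045] depthpt [ 0.815 -0.579  0.079] r mm 131
orange (292, 184) 13.2 xyz@0.045 [ 0.59  -0.184  0.045] depthpt [ 0.583 -0.182  0.083] r mm 37
green (131, 208) 2.8 xyz@0.090 [0.516 0.255 0.09 ] depthpt [0.515 0.251 0.099] r mm 8
green (208, 120) 2.1 xyz@0.090 [0.765 0.049 0.09 ] depthpt [0.771 0.051 0.074] r mm 6
pan [0.51  0.077 0.076] [0.51  0.077 0.076]
dial [0.535 0.263 0.1  ] [0.535 0.263 0.1  ]
handle [ 0.469 -0.219  0.085] [ 0.469 -0.219  0.086]
[[101.19999694824219, 227.89999389648438], [110.69999694824219, 168.10000610351562], [229.3000030517578, 187.0], [219.8000030517578, 246.8000030517578]] [[0.464, 0.348, 0.053], [0.634, 0.332, 0.053], [0.58, -0.009, 0.053], [0.413, 0.015, 0.053]] cent [0.5227 0.1717 0.053 ] sides 0.17115609161295334 0.34481796189292746
raised 196.0 211.5 (45.7308235168457, 46.94060516357422) [0.5081 0.0795 0.076 ] [0.5058 0.0752 0.1   ]
raised 127.73107147216797 200.23442840576172 (23.360637664794922, 25.497163772583008) [0.5389 0.2696 0.076 ] [0.5359 0.2611 0.1   ]
```

View pics/crop1.png

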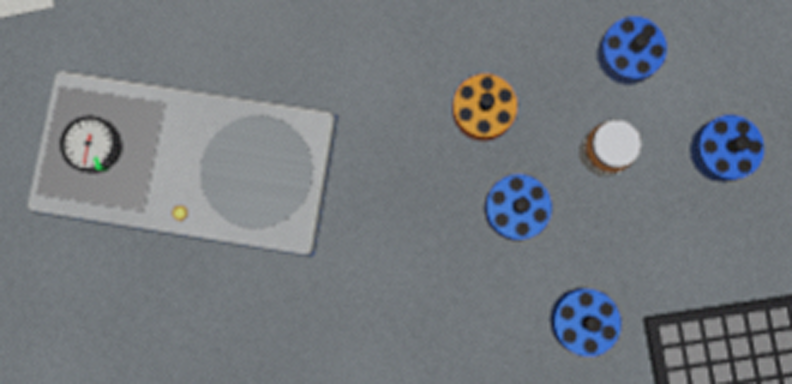

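The crop confirms it: the target is at crop (519,206), with its handle upright and central, at about (0.470, −0.220). I'm moving above it.

```bash
python3 -m jog '[{"dx":-10,"dy":-20},{"dx":-21,"dy":-40},{"dx":-21,"dy":-40},{"dx":-21,"dy":-40},{"dx":-21,"dy":-40},{"dx":-21,"dy":-40},{"dx":-21,"dy":-40},{"dx":-18,"dy":-35},{"dx":-12,"dy":-22},{"dx":0,"dy":0,"jaw":70},{"dx":0}]' 20
cat > w.py <<'E'
from h import *
import sys
s=observe(); im,d,info=snap('wrist',sys.argv[1]); np.savez('w.npz',im=im,d=d)
R=np.array(s['ee_rot']); p=np.array(s['position']); print(s['t'],p.round(4),R.round(3).tolist(),np.array(s['joint_pos']).round(2), s['wrist_force'].round(2) if hasattr(s['wrist_force'],'round') else s['wrist_force'])
hsv=cv2.cvtColor(im,cv2.COLOR_RGB2HSV)
m=cv2.morphologyEx(cv2.inRange(hsv,(105,150,60),(125,255,255)),cv2.MORPH_CLOSE,np.ones((9,9)))
for c in cv2.findContours(m,0,2)[0]:
    if cv2.contourArea(c)>1500:
        (u,v),r=cv2.minEnclosingCircle(c); q=onz(info,u,v,.045); print('blue',u,v,r,q.round(4))
        print('tool-frame delta mm',(R.T@(q-p)*1000).round(1))
E
python3 w.py w1
```

```text
0.1 [ 0.2472 -0.5185  0.1672] [[0.43, -0.903, -0.001], [-0.903, -0.43, 0.001], [-0.002, -0.0, -1.0]] [-1.25  0.28  1.51 -0.    1.36 -0.12] [0.4  0.02 0.28]
blue 119.11497497558594 21.30748748779297 41.932186126708984 [ 0.3375 -0.3087  0.045 ]
tool-frame delta mm [-150.4 -171.8  122.5]invalid input at $[0]: expected keys rx, ry, rz, dx, dy, dz, jaw
```

View pics/w1.png

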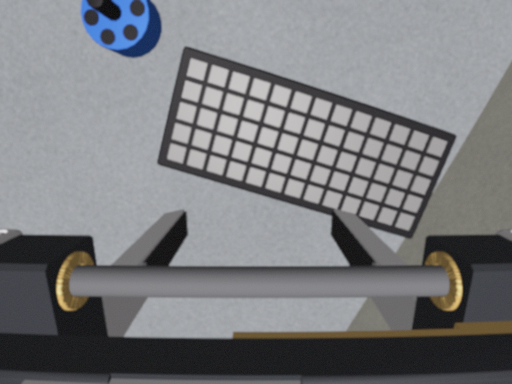

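The call was refused because every row needs all the keys, so the arm hasn't moved. The picture shows the start view, with the keyboard and a distractor carrier at (119,21).

```bash
python3 -m jog '[{"rx":0,"ry":0,"rz":0,"dx":-10,"dy":-20,"dz":0,"jaw":70},{"rx":0,"ry":0,"rz":0,"dx":-21,"dy":-40,"dz":0,"jaw":70},{"rx":0,"ry":0,"rz":0,"dx":-21,"dy":-40,"dz":0,"jaw":70},{"rx":0,"ry":0,"rz":0,"dx":-21,"dy":-40,"dz":0,"jaw":70},{"rx":0,"ry":0,"rz":0,"dx":-21,"dy":-40,"dz":0,"jaw":70},{"rx":0,"ry":0,"rz":0,"dx":-21,"dy":-40,"dz":0,"jaw":70},{"rx":0,"ry":0,"rz":0,"dx":-15,"dy":-30,"dz":0,"jaw":70},{"rx":0,"ry":0,"rz":0,"dx":0,"dy":0,"dz":0,"jaw":70}]' 20
python3 w.py w2
```

```text
t: 0.95
position: [0.4215, -0.2867, 0.164]
ee_rot: [[0.425, -0.905, -0.002], [-0.905, -0.425, 0.005], [-0.005, -0.0, -1.0]]
wrist_force: [-0.7, -1.0, 0.2]
gripper_width: 0.0699
0.95 [ 0.4215 -0.2867  0.164 ] [[0.425, -0.905, -0.002], [-0.905, -0.425, 0.005], [-0.005, -0.0, -1.0]] [-0.74  0.18  1.64  0.    1.32  0.4 ] [-0.71 -0.97  0.15]
blue 243.5 233.84375 32.16023635864258 [ 0.3496 -0.299   0.045 ]
tool-frame delta mm [-18.8  70.2 119.1]
blue 439.9296569824219 148.01406860351562 38.39921188354492 [ 0.543  -0.4619  0.045 ]
tool-frame delta mm [210.9 -35.5 117.9]
blue 416.0 16.5 42.34688186645508 [ 0.6511 -0.3634  0.045 ]
tool-frame delta mm [ 167.7 -175.3  118.1]
```

View pics/w2.png

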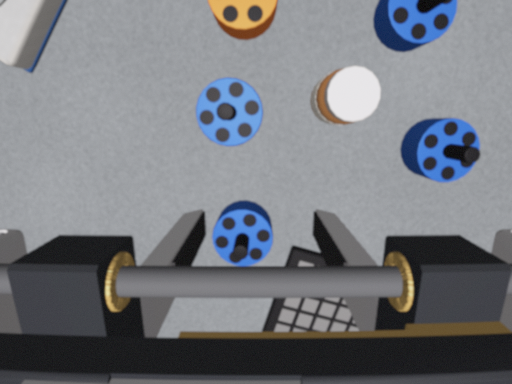

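The target is at (229,111), slightly lighter here than the mask allows. I'll measure it from its ring and from the handle.

```bash
cat > tgt.py <<'E'
from h import *
import sys
z=np.load('w.npz'); im,d=z['im'],z['d']; info=camera_info('wrist'); s=observe(); R=np.array(s['ee_rot']); p=np.array(s['position'])
hsv=cv2.cvtColor(im,cv2.COLOR_RGB2HSV)
m=cv2.morphologyEx(cv2.inRange(hsv,(98,90,60),(125,255,255)),cv2.MORPH_CLOSE,np.ones((11,11)))
for c in cv2.findContours(m,0,2)[0]:
    if cv2.contourArea(c)>1000:
        (u,v),r=cv2.minEnclosingCircle(c); q=onz(info,u,v,.045); print((round(u),round(v)),round(r),q.round(4),'tool mm',(R.T@(q-p)*1000).round(1))
for u,v in [(227,112)]: print(dep(info,u,v,d), onz(info,u,v,.085))
E
python3 tgt.py
```

```text
(243, 234) 33 [ 0.3484 -0.2999  0.045 ] tool mm [-19.4  70.  119.2]
(440, 147) 39 [ 0.5425 -0.4633  0.045 ] tool mm [210.9 -36.5 118. ]
(229, 112) 34 [ 0.4744 -0.2255  0.045 ] tool mm [-33.3 -75.7 119.1]
(416, 17) 43 [ 0.6496 -0.3657  0.045 ] tool mm [ 167.9 -174.8  118. ]
[ 0.47399344 -0.22823309  0.0844303 ] [ 0.47400684 -0.22829679  0.085     ]
```

```bash
python3 -m jog '[{"rx":0,"ry":0,"rz":0,"dx":-17,"dy":-37,"dz":0,"jaw":70},{"rx":0,"ry":0,"rz":0,"dx":-14,"dy":-32,"dz":10,"jaw":70},{"rx":0,"ry":0,"rz":0,"dx":-4,"dy":-8,"dz":30,"jaw":70},{"rx":0,"ry":0,"rz":0,"dx":0,"dy":0,"dz":0,"jaw":70}]' 20
python3 w.py w3; python3 tgt.py
```

```text
t: 1.4
position: [0.4751, -0.2276, 0.1232]
ee_rot: [[0.42, -0.908, -0.004], [-0.908, -0.42, -0.001], [-0.001, 0.004, -1.0]]
wrist_force: [0.3, 0.7, -0.8]
gripper_width: 0.0701
1.4 [ 0.4751 -0.2276  0.1232] [[0.42, -0.908, -0.004], [-0.908, -0.42, -0.001], [-0.001, 0.004, -1.0]] [-0.58  0.24  1.68 -0.    1.23  0.56] [ 0.28  0.68 -0.84]
blue 476.16754150390625 211.69480895996094 40.516456604003906 [ 0.5473 -0.4546  0.045 ]
tool-frame delta mm [236.4  29.4  78.2]
blue 255.65310668945312 182.35885620117188 34.44839096069336 [ 0.4765 -0.2235  0.045 ]
tool-frame delta mm [-3.1 -3.3 78.2]
blue 456.0 69.5 48.127532958984375 [ 0.6602 -0.3535  0.045 ]
tool-frame delta mm [ 192.  -115.5   77.6]
(268, 309) 32 [ 0.3464 -0.3013  0.045 ] tool mm [ 10.6 148.2  80.6]
(476, 212) 42 [ 0.5489 -0.4593  0.045 ] tool mm [238.9  30.6  81.3]
(256, 181) 37 [ 0.4795 -0.2249  0.045 ] tool mm [-3.  -4.7 80.4]
(456, 69) 49 [ 0.664  -0.3568  0.045 ] tool mm [ 194.  -116.9   80.9]
[ 0.52988452 -0.16559409  0.00193275] [ 0.53151656 -0.17427038  0.085     ]
```

View pics/w3.png

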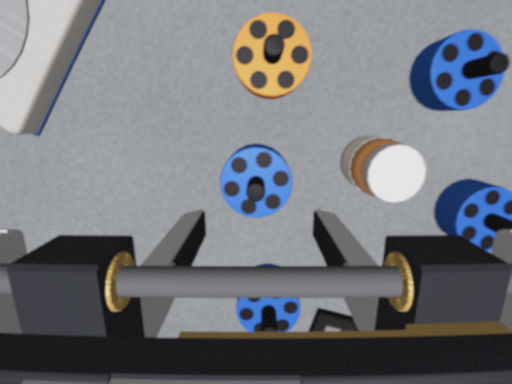

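The target is at (256,182), below and ahead of the fingers, clear of its neighbours. The views agree to about 4 mm. I'll descend with a small correction and grip.

```bash
python3 -m jog '[{"rx":0,"ry":0,"rz":0,"dx":-3.5,"dy":-2.5,"dz":20,"jaw":70},{"rx":0,"ry":0,"rz":0,"dx":0,"dy":0,"dz":25,"jaw":70},{"rx":0,"ry":0,"rz":0,"dx":0,"dy":0,"dz":18,"jaw":70},{"rx":0,"ry":0,"rz":0,"dx":0,"dy":0,"dz":5,"jaw":70},{"rx":0,"ry":0,"rz":0,"dx":0,"dy":0,"dz":0,"jaw":70}]' 20
python3 -c "
from h import *
s=observe();print(s['position'],s['wrist_force'])"
```

```text
t: 1.95
position: [0.4787, -0.2361, 0.0624]
ee_rot: [[0.412, -0.911, 0.008], [-0.911, -0.412, -0.014], [0.016, -0.002, -1.0]]
wrist_force: [-0.1, 0.8, 0.7]
gripper_width: 0.0699
[ 0.47866673 -0.23606645  0.06242586] [-0.09492332  0.77145656  0.72361551]
```

```bash
python3 -m jog '[{"rx":0,"ry":-0.016,"rz":0,"dx":-13,"dy":-1,"dz":0,"jaw":70},{"rx":0,"ry":0,"rz":0,"dx":0,"dy":0,"dz":0,"jaw":70}]' 20
python3 -m jog '[{"rx":0,"ry":0,"rz":0,"dx":0,"dy":0,"dz":0,"jaw":70}]' 20
python3 w.py w4; python3 tgt.py
```

```text
t: 2.15
position: [0.4747, -0.225, 0.0645]
ee_rot: [[0.411, -0.912, 0.004], [-0.912, -0.411, 0.0], [0.001, -0.003, -1.0]]
wrist_force: [-0.5, -0.1, -1.0]
gripper_width: 0.07
t: 2.25
position: [0.4753, -0.2255, 0.0656]
ee_rot: [[0.411, -0.912, 0.005], [-0.912, -0.411, -0.001], [0.003, -0.004, -1.0]]
wrist_force: [-0.3, 1.0, -0.1]
gripper_width: 0.0697
2.25 [ 0.4753 -0.2255  0.0656] [[0.411, -0.912, 0.005], [-0.912, -0.411, -0.001], [0.003, -0.004, -1.0]] [-0.58  0.28  1.77  0.    1.08  0.57] [-0.28  0.98 -0.1 ]
blue 271.5782775878906 324.2561340332031 33.911800384521484 [ 0.3694 -0.2864  0.045 ]
tool-frame delta mm [ 12.1 121.6  20.1]
blue 495.0531921386719 219.2446746826172 33.31003189086914 [ 0.5449 -0.424   0.045 ]
tool-frame delta mm [209.6  18.1  21.2]
blue 256.2622985839844 195.47540283203125 43.73288345336914 [ 0.4784 -0.2219  0.045 ]
tool-frame delta mm [-2.  -4.2 20.6]
blue 486.036376953125 58.0 54.10354232788086 [ 0.654  -0.3414  0.045 ]
tool-frame delta mm [ 179.  -115.3   21.7]
(272, 325) 35 [ 0.3689 -0.2865  0.045 ] tool mm [ 12.  122.1  20.1]
(495, 219) 33 [ 0.5448 -0.4236  0.045 ] tool mm [209.3  18.   21.2]
(256, 196) 45 [ 0.4783 -0.2219  0.045 ] tool mm [-2.  -4.2 20.6]
(486, 58) 55 [ 0.654  -0.3415  0.045 ] tool mm [ 179.2 -115.3   21.7]
[ 0.53050202 -0.16760989 -0.00382856] [ 0.53168961 -0.17715742  0.085     ]
```

View pics/w4.png

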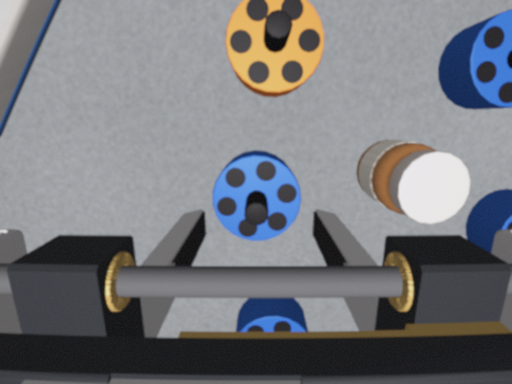

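The handle top at (256,211) is centred between the fingers in x. I'll descend the rest and grip.

```bash
python3 -m jog '[{"rx":0,"ry":0,"rz":0,"dx":-3,"dy":-2,"dz":8,"jaw":70},{"rx":0,"ry":0,"rz":0,"dx":0,"dy":0,"dz":6,"jaw":70},{"rx":0,"ry":0,"rz":0,"dx":0,"dy":0,"dz":0,"jaw":70}]' 30
python3 -c "
from h import *
s=observe();im,d,info=snap('wrist');R=np.array(s['ee_rot']);p=np.array(s['position'])
# handle top: highest pixels near centre
pts=[]
for v in range(150,250):
  for u in range(210,300):
    if d[v,u]>0:
      q=dep(info,u,v,d)
      if .079<q[2]<.092: pts.append(q)
q=np.array(pts)
if len(q): print(len(q),q.mean(0),(R.T@(np.median(q,axis=0)-p)*1000).round(1))
print(p)"
```

```text
t: 2.6
position: [0.4765, -0.2215, 0.0513]
ee_rot: [[0.411, -0.912, 0.007], [-0.912, -0.411, -0.002], [0.005, -0.005, -1.0]]
wrist_force: [-0.1, -0.6, -0.0]
gripper_width: 0.0701
547 [ 0.47615062 -0.22273915  0.08378581] [  1.1   0.4 -32.7]
[ 0.47647328 -0.22151122  0.05132479]
```

Depth puts the handle top within about 1 mm of the grasp axis. I'll close and lift.

```bash
python3 -m jog '[{"rx":0,"ry":0,"rz":0,"dx":0,"dy":0,"dz":0,"jaw":40},{"rx":0,"ry":0,"rz":0,"dx":0,"dy":0,"dz":0,"jaw":10},{"rx":0,"ry":0,"rz":0,"dx":0,"dy":0,"dz":0,"jaw":10},{"rx":0,"ry":0,"rz":0,"dx":0,"dy":0,"dz":0,"jaw":10},{"rx":0,"ry":0,"rz":0,"dx":0,"dy":0,"dz":0,"jaw":10},{"rx":0,"ry":0,"rz":0,"dx":0,"dy":0,"dz":0,"jaw":10}]' 30
python3 -m jog '[{"rx":0,"ry":0,"rz":0,"dx":0,"dy":0,"dz":-10,"jaw":10},{"rx":0,"ry":0,"rz":0,"dx":0,"dy":0,"dz":-20,"jaw":10},{"rx":0,"ry":0,"rz":0,"dx":0,"dy":0,"dz":-40,"jaw":10},{"rx":0,"ry":0,"rz":0,"dx":0,"dy":0,"dz":-40,"jaw":10},{"rx":0,"ry":0,"rz":0,"dx":0,"dy":0,"dz":-20,"jaw":10},{"rx":0,"ry":0,"rz":0,"dx":0,"dy":0,"dz":0,"jaw":10}]' 30
```

```text
t: 3.25
position: [0.4768, -0.2217, 0.0515]
ee_rot: [[0.411, -0.911, 0.007], [-0.911, -0.411, -0.002], [0.005, -0.005, -1.0]]
wrist_force: [0.1, 0.5, -0.4]
gripper_width: 0.0256
t: 3.85
position: [0.4756, -0.2213, 0.1889]
ee_rot: [[0.411, -0.912, 0.007], [-0.912, -0.411, -0.002], [0.005, -0.005, -1.0]]
wrist_force: [0.0, -0.3, -0.5]
gripper_width: 0.0099
```

The fingers are slow (about 75 mm/s), so I lifted before they reached the handle. The carrier wasn't touched. I'll reopen, go back down and wait longer.

```bash
python3 -m jog '[{"rx":0,"ry":0,"rz":0,"dx":0,"dy":0,"dz":0,"jaw":60},{"rx":0,"ry":0,"rz":0,"dx":0,"dy":0,"dz":0,"jaw":60},{"rx":0,"ry":0,"rz":0,"dx":0,"dy":0,"dz":0,"jaw":60},{"rx":0,"ry":0,"rz":0,"dx":0,"dy":0,"dz":0,"jaw":60},{"rx":0,"ry":0,"rz":0,"dx":0,"dy":0,"dz":20,"jaw":60},{"rx":0,"ry":0,"rz":0,"dx":0,"dy":0,"dz":30,"jaw":60},{"rx":0,"ry":0,"rz":0,"dx":0,"dy":0,"dz":25,"jaw":60},{"rx":0,"ry":0,"rz":0,"dx":0,"dy":0,"dz":0,"jaw":60}]' 30
python3 -c "
from h import *
s=observe();im,d,info=snap('wrist');R=np.array(s['ee_rot']);p=np.array(s['position'])
pts=[]
for v in range(120,270):
  for u in range(210,300):
    if d[v,u]>0:
      q=dep(info,u,v,d)
      if .079<q[2]<.092: pts.append(q)
q=np.array(pts)
if len(q): print(len(q),q.mean(0),(R.T@(np.median(q,axis=0)-p)*1000).round(1))
print(p)"
```

```text
t: 4.65
position: [0.4725, -0.2192, 0.1062]
ee_rot: [[0.411, -0.912, -0.001], [-0.912, -0.411, 0.003], [-0.003, -0.0, -1.0]]
wrist_force: [0.2, 0.1, -0.3]
gripper_width: 0.0601
338 [ 0.475857   -0.22279337  0.08380967] [ 4.8 -1.6 22.2]
[ 0.47252912 -0.21924797  0.10620265]
```

```bash
python3 -m jog '[{"rx":0,"ry":0,"rz":0,"dx":4.5,"dy":-1.5,"dz":10,"jaw":60},{"rx":0,"ry":0,"rz":0,"dx":0,"dy":0,"dz":20,"jaw":60},{"rx":0,"ry":0,"rz":0,"dx":0,"dy":0,"dz":18,"jaw":60},{"rx":0,"ry":0,"rz":0,"dx":0,"dy":0,"dz":5,"jaw":60},{"rx":0,"ry":0,"rz":0,"dx":0,"dy":0,"dz":0,"jaw":60}]' 30
```

```text
t: 5.2
position: [0.4823, -0.2272, 0.0569]
ee_rot: [[0.411, -0.912, 0.01], [-0.912, -0.411, -0.004], [0.008, -0.007, -1.0]]
wrist_force: [-0.3, 0.5, 0.7]
gripper_width: 0.0598
```

```bash
python3 -m jog '[{"rx":-0.008,"ry":-0.008,"rz":0,"dx":-6.5,"dy":4,"dz":3,"jaw":60},{"rx":0,"ry":0,"rz":0,"dx":0,"dy":0,"dz":2,"jaw":60},{"rx":0,"ry":0,"rz":0,"dx":0,"dy":0,"dz":0,"jaw":60}]' 30
```

```text
t: 5.5
position: [0.4773, -0.2238, 0.0538]
ee_rot: [[0.411, -0.912, 0.002], [-0.912, -0.411, -0.002], [0.003, -0.001, -1.0]]
wrist_force: [-0.5, -1.5, -0.5]
gripper_width: 0.0603
```

```bash
python3 -m jog '[{"rx":0,"ry":0,"rz":0,"dx":0,"dy":0,"dz":2,"jaw":10},{"rx":0,"ry":0,"rz":0,"dx":0,"dy":0,"dz":0,"jaw":10},{"rx":0,"ry":0,"rz":0,"dx":0,"dy":0,"dz":0,"jaw":10},{"rx":0,"ry":0,"rz":0,"dx":0,"dy":0,"dz":0,"jaw":10},{"rx":0,"ry":0,"rz":0,"dx":0,"dy":0,"dz":0,"jaw":10},{"rx":0,"ry":0,"rz":0,"dx":0,"dy":0,"dz":0,"jaw":10},{"rx":0,"ry":0,"rz":0,"dx":0,"dy":0,"dz":0,"jaw":10},{"rx":0,"ry":0,"rz":0,"dx":0,"dy":0,"dz":0,"jaw":10},{"rx":0,"ry":0,"rz":0,"dx":0,"dy":0,"dz":0,"jaw":10},{"rx":0,"ry":0,"rz":0,"dx":0,"dy":0,"dz":0,"jaw":10}]' 30
```

```text
t: 6.5
position: [0.4782, -0.2243, 0.0529]
ee_rot: [[0.411, -0.912, 0.004], [-0.912, -0.411, -0.004], [0.005, -0.003, -1.0]]
wrist_force: [1.0, 0.6, -0.0]
gripper_width: 0.01
```

Jaw width 10 mm means the 18 mm handle isn't between the pads. I'll look from the side and the wrist in one composite.

Run:
```python
from h import *
a=snap('wrist')[0]; b,d,i=snap('side'); t=snap('top')[0]
c=cv2.resize(b[215:311,170:298],(400,300),interpolation=2); t=cv2.resize(t[190:260,260:353],(400,300),interpolation=2)
cv2.imwrite('pics/c2.png',np.vstack([np.hstack([c,t]),np.hstack([cv2.resize(a,(400,300)),np.zeros_like(c)])])[:,:,::-1])
```

```text
(no output)
```

View pics/c2.png

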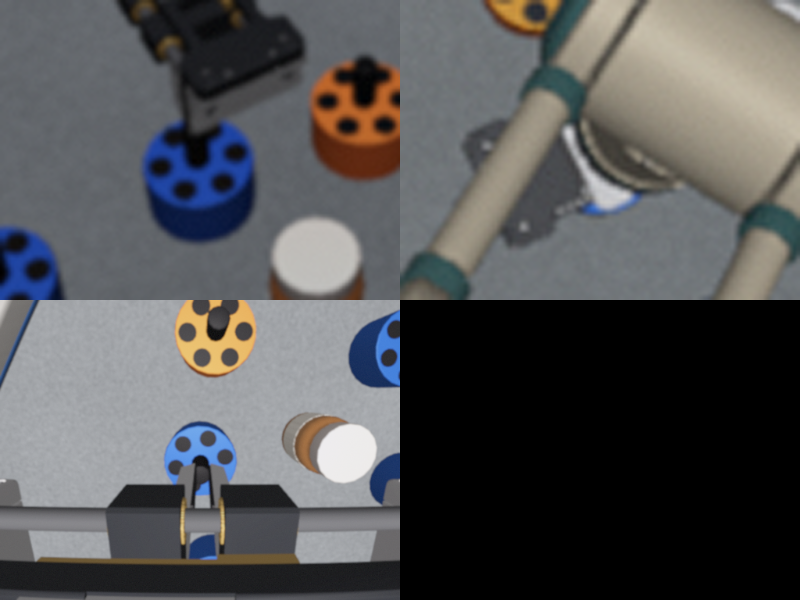

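Run:
```python
from h import *
for n,us,vs in [('wrist',(244,256,268),range(192,250,5)),('side',(230,233,236),range(244,272,2))]:
    im,d,i=snap(n)
    for v in vs: print(n,v,[(dep(i,u,v,d)*1000).round().astype(int).tolist()+im[v,u].tolist() for u in us])
print(observe()['position'])
a=snap('wrist')[0]; cv2.imwrite('pics/c3.png',cv2.resize(a[160:280,186:326,::-1],None,fx=5,fy=5,interpolation=2))
```

```text
wrist 192 [[483, -209, 45, 101, 158, 235], [487, -218, 45, 102, 158, 234], [491, -227, 44, 101, 158, 235]]
wrist 197 [[479, -211, 44, 98, 155, 234], [483, -220, 44, 84, 134, 209], [487, -229, 44, 98, 155, 234]]
wrist 202 [[475, -213, 45, 98, 155, 235], [537, -197, 269, 20, 20, 21], [483, -230, 45, 95, 153, 235]]
wrist 207 [[472, -214, 45, 87, 143, 225], [483, -220, 72, 20, 17, 19], [479, -232, 43, 83, 136, 215]]
wrist 212 [[484, -212, 97, 117, 116, 117], [483, -220, 83, 41, 39, 40], [489, -226, 92, 56, 60, 85]]
wrist 217 [[484, -212, 107, 118, 116, 116], [480, -221, 84, 74, 73, 77], [488, -226, 102, 36, 34, 36]]
wrist 222 [[484, -212, 114, 118, 116, 117], [477, -223, 85, 65, 63, 65], [488, -225, 111, 29, 29, 31]]
wrist 227 [[484, -213, 122, 118, 116, 117], [474, -224, 85, 58, 58, 59], [488, -225, 119, 29, 30, 29]]
wrist 232 [[484, -213, 130, 119, 117, 118], [471, -226, 85, 55, 53, 54], [488, -225, 125, 35, 42, 69]]
wrist 237 [[484, -213, 136, 119, 118, 118], [452, -234, 45, 63, 80, 130], [486, -226, 127, 32, 48, 94]]
wrist 242 [[484, -214, 142, 112, 112, 112], [447, -236, 44, 78, 130
[... 844 characters left out ...]
side 258 [[471, -233, 86, 15, 14, 14], [477, -231, 82, 23, 22, 22], [482, -203, 45, 8, 9, 13]]
side 260 [[470, -233, 80, 4, 4, 3], [476, -230, 75, 4, 4, 4], [482, -225, 67, 11, 21, 50]]
side 262 [[469, -231, 71, 4, 7, 17], [476, -232, 71, 4, 4, 4], [482, -226, 62, 12, 24, 63]]
side 264 [[469, -231, 63, 6, 10, 23], [475, -230, 62, 4, 4, 4], [481, -229, 59, 9, 21, 55]]
side 266 [[468, -231, 57, 11, 19, 43], [475, -233, 58, 5, 2, 1], [481, -227, 50, 13, 27, 71]]
side 268 [[468, -229, 46, 21, 44, 107], [474, -232, 50, 13, 25, 61], [480, -228, 44, 25, 57, 137]]
side 270 [[467, -232, 43, 29, 67, 160], [474, -234, 45, 29, 65, 154], [480, -234, 45, 32, 69, 163]]
[ 0.47814562 -0.22428005  0.05291581]
```

View pics/c3.png

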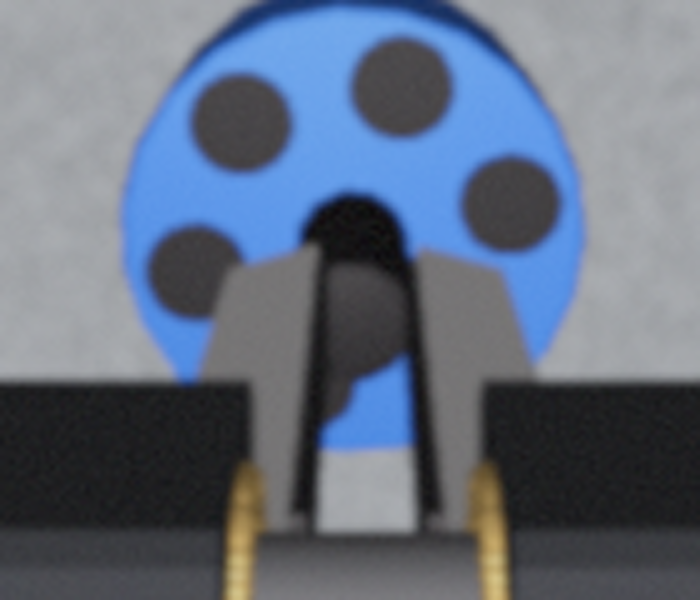

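Run:
```python
from h import *
s=observe();R=np.array(s['ee_rot']);p=np.array(s['position'])
im,d,i=snap('wrist'); z=np.load('w.npz')
T=np.array(i['world_from_camera']); print('cam in tool mm',(R.T@(T[:3,3]-p)*1000).round(1)); print((R.T@T[:3,:3]).round(3).tolist())
def f(u,v,D): return (R.T@(dep(i,u,v,D)-p)*1000).round().astype(int).tolist()
print('open70:')
for v in range(206,236,4): print(v,[f(u,v,z['d']) for u in (185,192,198,203,315,321,330)])
print('now'); 
for v in range(206,230,4): print(v,[f(u,v,d) for u in (235,240,245,249,268,272,280)])
```

```text
cam in tool mm [   0.3  -65.9 -216. ]
[[1.0, 0.001, 0.0], [0.001, -0.974, -0.226], [0.0, 0.226, -0.974]]
open70:
206 [[-75, 18, 66], [-68, 19, 67], [-62, 19, 66], [-56, 19, 66], [57, 19, 67], [63, 19, 66], [72, 19, 66]]
210 [[-75, 23, 67], [-68, 23, 67], [-39, -10, -39], [-56, 23, 65], [57, 23, 66], [40, -10, -40], [73, 23, 67]]
214 [[-45, -10, -47], [-41, -10, -48], [-37, -10, -48], [-35, -8, -41], [36, -9, -42], [38, -11, -49], [44, -10, -47]]
218 [[-43, -11, -56], [-39, -10, -54], [-36, -10, -53], [-35, -6, -42], [35, -7, -45], [37, -10, -54], [42, -10, -55]]
222 [[-41, -10, -62], [-37, -10, -62], [-35, -9, -58], [-35, -3, -42], [35, -5, -46], [36, -9, -58], [40, -10, -62]]
226 [[-40, -10, -68], [-36, -10, -68], [-35, -7, -60], [-35, -1, -43], [35, -2, -46], [35, -8, -63], [39, -10, -68]]
230 [[-38, -10, -74], [-36, -9, -70], [-35, -5, -60], [-34, 0, -47], [35, 0, -47], [35, -6, -64], [37, -10, -74]]
234 [[-37, -10, -79], [-35, -8, -75], [-34, -3, -62], [-34, 3, -48], [35, 3, -47], [35, -4, -63], [37, -9, -75]]
now
206 [[-19, 1, 9], [-15, 1, 8], [-11, -1, 1], [-7, -5, -12], [8, 1, 8], [11, 1, 9], [17, 1, 8]]
210 [[-19, 5, 9], [-15, 5, 8], [-9, -10, -39], [-7, -5, -23], [8, 5, 10], [9, -10, -40], [17, 5, 9]]
214 [[-14, -11, -49], [-11, -10, -48], [-8, -10, -47], [-6, -9, -44], [6, -9, -44], [8, -10, -47], [13, -10, -48]]
218 [[-14, -10, -55], [-11, -10, -54], [-8, -10, -53], [-6, -9, -51], [6, -9, -51], [8, -10, -55], [12, -11, -56]]
222 [[-13, -11, -62], [-10, -10, -62], [-7, -11, -63], [-5, -9, -57], [5, -9, -58], [8, -11, -63], [12, -11, -63]]
226 [[-13, -10, -68], [-10, -10, -68], [-7, -11, -69], [-5, -9, -65], [5, -9, -63], [7, -10, -67], [12, -10, -68]]
```

Three independent signs agree: the jaws closed to 10 mm, wrist depth shows the fingertips ending at tool z = −40 mm, and the side depth has the tips at z ≈ 0.09 while the reported TCP z is 0.053. So the real fingertips sit about 40 mm behind the reported TCP, just above the handle. I'll offset for that: reported z ≈ 0.011 for this grasp, watching the force.

```bash
python3 -m jog '[{"rx":0,"ry":0,"rz":0,"dx":-1.5,"dy":0,"dz":0,"jaw":50},{"rx":0,"ry":0,"rz":0,"dx":0,"dy":0,"dz":0,"jaw":50},{"rx":0,"ry":0,"rz":0,"dx":0,"dy":0,"dz":0,"jaw":50},{"rx":0,"ry":0,"rz":0,"dx":0,"dy":0,"dz":0,"jaw":50},{"rx":0,"ry":0,"rz":0,"dx":0,"dy":0,"dz":0,"jaw":50},{"rx":-0.003,"ry":-0.005,"rz":0,"dx":0,"dy":0,"dz":10,"jaw":50},{"rx":0,"ry":0,"rz":0,"dx":0,"dy":0,"dz":10,"jaw":50},{"rx":0,"ry":0,"rz":0,"dx":0,"dy":0,"dz":0,"jaw":50}]' 30
```

```text
t: 7.65
position: [0.4775, -0.2228, 0.0312]
ee_rot: [[0.411, -0.912, -0.001], [-0.912, -0.411, -0.0], [-0.0, 0.001, -1.0]]
wrist_force: [0.3, -0.0, -0.6]
gripper_width: 0.0502
```

```bash
python3 -m jog '[{"rx":0,"ry":0,"rz":0,"dx":0,"dy":0,"dz":8,"jaw":50},{"rx":0,"ry":0,"rz":0,"dx":0,"dy":0,"dz":8,"jaw":50},{"rx":0,"ry":0,"rz":0,"dx":0,"dy":0,"dz":3,"jaw":50},{"rx":0,"ry":0,"rz":0,"dx":0,"dy":0,"dz":0,"jaw":50}]' 30
```

```text
t: 8.05
position: [0.4768, -0.2224, 0.0094]
ee_rot: [[0.411, -0.912, -0.003], [-0.912, -0.411, 0.001], [-0.002, 0.002, -1.0]]
wrist_force: [0.2, 1.0, -0.2]
gripper_width: 0.05
```

```bash
python3 -m jog '[{"rx":0,"ry":0,"rz":0,"dx":0,"dy":0,"dz":-2,"jaw":8},{"rx":0,"ry":0,"rz":0,"dx":0,"dy":0,"dz":0,"jaw":8},{"rx":0,"ry":0,"rz":0,"dx":0,"dy":0,"dz":0,"jaw":8},{"rx":0,"ry":0,"rz":0,"dx":0,"dy":0,"dz":0,"jaw":8},{"rx":0,"ry":0,"rz":0,"dx":0,"dy":0,"dz":0,"jaw":8},{"rx":0,"ry":0,"rz":0,"dx":0,"dy":0,"dz":0,"jaw":8},{"rx":0,"ry":0,"rz":0,"dx":0,"dy":0,"dz":0,"jaw":8},{"rx":0,"ry":0,"rz":0,"dx":0,"dy":0,"dz":0,"jaw":8}]' 30
```

```text
t: 8.85
position: [0.4772, -0.2223, 0.0122]
ee_rot: [[0.411, -0.912, -0.001], [-0.912, -0.411, 0.001], [-0.001, 0.001, -1.0]]
wrist_force: [-0.0, 0.2, -0.6]
gripper_width: 0.0176
```

Width 17.6 mm, so the handle is gripped. Lifting.

```bash
python3 -m jog '[{"rx":0,"ry":0,"rz":0,"dx":0,"dy":0,"dz":-10,"jaw":8},{"rx":0,"ry":0,"rz":0,"dx":0,"dy":0,"dz":-25,"jaw":8},{"rx":0,"ry":0,"rz":0,"dx":0,"dy":0,"dz":-30,"jaw":8},{"rx":0,"ry":0,"rz":0,"dx":0,"dy":0,"dz":-30,"jaw":8},{"rx":0,"ry":0,"rz":0,"dx":0,"dy":0,"dz":-20,"jaw":8},{"rx":0,"ry":0,"rz":0,"dx":0,"dy":0,"dz":-10,"jaw":8},{"rx":0,"ry":0,"rz":0,"dx":0,"dy":0,"dz":0,"jaw":8}]' 30
```

```text
t: 9.55
position: [0.4737, -0.2206, 0.1404]
ee_rot: [[0.411, -0.912, -0.01], [-0.912, -0.411, 0.006], [-0.009, 0.007, -1.0]]
wrist_force: [-0.5, 0.4, -5.5]
gripper_width: 0.0177
```

```bash
python3 -m jog '[{"rx":0.007,"ry":0.009,"rz":0,"dx":-15,"dy":-9,"dz":0,"jaw":8},{"rx":0,"ry":0,"rz":0,"dx":-32,"dy":-20,"dz":0,"jaw":8},{"rx":0,"ry":0,"rz":0,"dx":-32,"dy":-20,"dz":0,"jaw":8},{"rx":0,"ry":0,"rz":0,"dx":-32,"dy":-20,"dz":0,"jaw":8},{"rx":0,"ry":0,"rz":0,"dx":-32,"dy":-20,"dz":0,"jaw":8},{"rx":0,"ry":0,"rz":0,"dx":-32,"dy":-20,"dz":0,"jaw":8},{"rx":0,"ry":0,"rz":0,"dx":-32,"dy":-20,"dz":0,"jaw":8},{"rx":0,"ry":0,"rz":0,"dx":-25,"dy":-15,"dz":0,"jaw":8},{"rx":0,"ry":0,"rz":0,"dx":-12,"dy":-7,"dz":0,"jaw":8},{"rx":0,"ry":0,"rz":0,"dx":0,"dy":0,"dz":0,"jaw":8}]' 30
cat > pan.py <<'E'
from h import *
s=observe(); im,d,i=snap('wrist'); R=np.array(s['ee_rot']);p=np.array(s['position'])
vv,uu=np.mgrid[0:384:2,0:512:2]
P=np.array([dep(i,u,v,d) if d[v,u]>0 else [0,0,9] for u,v in zip(uu.ravel(),vv.ravel())]).reshape(vv.shape+(3,))
np.savez('P.npz',P=P,im=im,R=R,p=p)
def circ(mask,n):
    q=P[mask]
    if len(q)<20: print(n,'few',len(q));return
    c,r=cv2.minEnclosingCircle((q[:,:2]*1000).astype(np.float32)); print(n,len(q),np.round(c,1),round(r,1),'z',np.median(q[:,2]).round(4))
z=P[...,2]; xy=P[...,:2]
circ((abs(z-.076)<.008)&(np.hypot(xy[...,0]-.51,xy[...,1]-.078)<.085),'pan')
circ((abs(z-.100)<.008)&(np.hypot(xy[...,0]-.536,xy[...,1]-.262)<.05),'bezel')
zb=p[2]-.0122
circ((abs(z-zb-.045)<.006)&(np.hypot(xy[...,0]-p[0],xy[...,1]-p[1])<.06),'carrier top')
print(s['t'],p.round(4),R[:,2].round(3),R[:,0].round(3),'w',s['gripper_width'])
cv2.imwrite('pics/pan.png',im[:,:,::-1])
E
python3 pan.py
```

```text
t: 10.55
position: [0.4983, 0.085, 0.1267]
ee_rot: [[0.409, -0.912, -0.025], [-0.912, -0.409, 0.01], [-0.02, 0.019, -1.0]]
wrist_force: [-0.5, -0.1, -3.6]
gripper_width: 0.0176
pan 2012 [513.6  79. ] 65.2 z 0.0752
bezel 1321 [541.8 265.8] 32.8 z 0.0949
carrier top 1168 [498.2  84.1] 37.3 z 0.1586
10.55 [0.4983 0.085  0.1267] [-0.025  0.01  -1.   ] [ 0.409 -0.912 -0.02 ] w 0.017578530868547035
```

```bash
python3 -m jog '[{"rx":0.019,"ry":0.019,"rz":0,"dx":11,"dy":-12,"dz":0,"jaw":8},{"rx":0,"ry":0,"rz":0,"dx":0,"dy":0,"dz":10,"jaw":8},{"rx":0,"ry":0,"rz":0,"dx":0,"dy":0,"dz":10,"jaw":8},{"rx":0,"ry":0,"rz":0,"dx":0,"dy":0,"dz":0,"jaw":8}]' 30; python3 pan.py
```

```text
t: 11.0
position: [0.5128, 0.0754, 0.1027]
ee_rot: [[0.406, -0.914, -0.002], [-0.914, -0.406, -0.003], [0.001, 0.003, -1.0]]
wrist_force: [-0.6, -0.0, -4.6]
gripper_width: 0.0176
pan 1897 [513.2  79.1] 64.4 z 0.0752
bezel 1565 [541.5 265.5] 32.8 z 0.0949
carrier top 1167 [512.   74.9] 37.3 z 0.1348
11.0 [0.5128 0.0754 0.1027] [-0.002 -0.003 -1.   ] [ 0.406 -0.914  0.001] w 0.017620469607470376
```

```bash
python3 -m jog '[{"rx":0,"ry":0,"rz":0,"dx":-3,"dy":-2.5,"dz":6,"jaw":8},{"rx":0,"ry":0,"rz":0,"dx":0,"dy":0,"dz":5,"jaw":8},{"rx":0,"ry":0,"rz":0,"dx":0,"dy":0,"dz":3,"jaw":8},{"rx":0,"ry":0,"rz":0,"dx":0,"dy":0,"dz":0,"jaw":8}]' 30
python3 -m jog '[{"rx":0,"ry":0,"rz":0,"dx":0,"dy":0,"dz":2,"jaw":8},{"rx":0,"ry":0,"rz":0,"dx":0,"dy":0,"dz":0,"jaw":8}]' 30
```

```text
t: 11.45
position: [0.5145, 0.0786, 0.0881]
ee_rot: [[0.404, -0.915, -0.001], [-0.915, -0.404, -0.003], [0.002, 0.002, -1.0]]
wrist_force: [-0.3, -0.6, -3.4]
gripper_width: 0.0175
t: 11.65
position: [0.5146, 0.0786, 0.0865]
ee_rot: [[0.405, -0.914, -0.001], [-0.914, -0.405, -0.003], [0.002, 0.002, -1.0]]
wrist_force: [0.0, -0.3, -2.9]
gripper_width: 0.0173
```

```bash
python3 -m jog '[{"rx":0,"ry":0,"rz":0,"dx":0,"dy":0,"dz":2.5,"jaw":8},{"rx":0,"ry":0,"rz":0,"dx":0,"dy":0,"dz":0.5,"jaw":8},{"rx":0,"ry":0,"rz":0,"dx":0,"dy":0,"dz":0,"jaw":8}]' 30
```

```text
t: 11.95
position: [0.5148, 0.0786, 0.0845]
ee_rot: [[0.405, -0.914, 0.0], [-0.914, -0.405, -0.003], [0.003, 0.001, -1.0]]
wrist_force: [-1.1, -0.6, -0.9]
gripper_width: 0.0176
```

The weight is nearly off the gripper. I'll release, then go straight up.

```bash
python3 -m jog '[{"rx":0,"ry":0,"rz":0,"dx":0,"dy":0,"dz":0.5,"jaw":8},{"rx":0,"ry":0,"rz":0,"dx":0,"dy":0,"dz":0,"jaw":40},{"rx":0,"ry":0,"rz":0,"dx":0,"dy":0,"dz":0,"jaw":40},{"rx":0,"ry":0,"rz":0,"dx":0,"dy":0,"dz":0,"jaw":40},{"rx":0,"ry":0,"rz":0,"dx":0,"dy":0,"dz":0,"jaw":40},{"rx":0,"ry":0,"rz":0,"dx":0,"dy":0,"dz":0,"jaw":40},{"rx":0,"ry":0,"rz":0,"dx":0,"dy":0,"dz":-5,"jaw":40},{"rx":0,"ry":0,"rz":0,"dx":0,"dy":0,"dz":-15,"jaw":40},{"rx":0,"ry":0,"rz":0,"dx":0,"dy":0,"dz":-25,"jaw":40},{"rx":0,"ry":0,"rz":0,"dx":0,"dy":0,"dz":-30,"jaw":94},{"rx":0,"ry":0,"rz":0,"dx":0,"dy":0,"dz":-30,"jaw":94},{"rx":0,"ry":0,"rz":0,"dx":0,"dy":0,"dz":0,"jaw":94}]' 30
sed -i 's/zb=p\[2\]-.0122/zb=.071/' pan.py; python3 pan.py
```

```text
t: 13.15
position: [0.5166, 0.0791, 0.195]
ee_rot: [[0.405, -0.914, 0.005], [-0.914, -0.405, -0.002], [0.004, -0.004, -1.0]]
wrist_force: [-0.2, -1.0, 0.2]
gripper_width: 0.0603
pan 1223 [512.8  79.4] 65.0 z 0.0706
bezel 785 [541.5 266. ] 32.8 z 0.0949
carrier top 893 [512.6  78. ] 37.8 z 0.1157
13.15 [0.5166 0.0791 0.195 ] [ 0.005 -0.002 -1.   ] [ 0.405 -0.914  0.004] w 0.06031754646197052
```

View pics/pan.png

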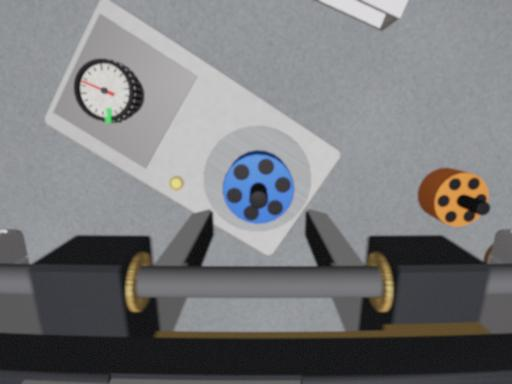

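Carrier centre (512.6, 78.0) against pan centre (512.8, 79.4): within 1.5 mm, sunk about 5 mm, upright, released. At the dial, the needle tip points to about (80,82), with its short thick tail at (113,94) and the green mark at (108,116). I'll measure the angles.

```bash
cat > dial.py <<'E'
from h import *
import sys
s=observe(); im,d,i=snap(sys.argv[1] if len(sys.argv)>1 else 'wrist'); R=np.array(s['ee_rot']);p=np.array(s['position'])
C=np.array([.5415,.2655]) if len(sys.argv)<3 else np.array(eval(sys.argv[2]))
hsv=cv2.cvtColor(im,cv2.COLOR_RGB2HSV)
zc=.095
vv,uu=np.mgrid[0:384,0:512]
P=np.array([[onz(i,u,v,zc)[:2] for u in range(512)] for v in range(384)])
near=np.hypot(*(P-C).transpose(2,0,1))<.036
if len(sys.argv)<3:
  q=np.array([dep(i,u,v,d) for v,u in zip(*np.nonzero(near)) if d[v,u]>0]); q=q[(q[:,2]>.088)&(q[:,2]<.106)]
  c,r=cv2.minEnclosingCircle((q[:,:2]*1000).astype(np.float32)); print('bezel c',np.round(c,1),round(r,1),'z pct',np.percentile(q[:,2],[5,50,95]).round(4)); C=np.array(c)/1000
red=(cv2.inRange(hsv,(0,110,80),(8,255,255))|cv2.inRange(hsv,(172,110,80),(180,255,255)))>0
grn=cv2.inRange(hsv,(50,110,60),(80,255,255))>0
for n,m in (('red',red&near),('green',grn&near)):
    q=P[m]-C; r=np.hypot(*q.T); a=np.degrees(np.arctan2(q[:,1],q[:,0]))
    zz=np.array([dep(i,u,v,d)[2] for v,u in zip(*np.nonzero(m))])
    print(n,len(q),'centroid',(q.mean(0)*1000).round(1),'z',np.median(zz).round(4),'rmax',(r.max()*1000).round(1))
    for lo in (0,6,12,18,22,26):
        k=(r>lo/1000)&(r<(lo+6)/1000)
        if k.any():
            e=np.exp(1j*np.radians(a[k])); print('   r',lo,k.sum(),'ang',np.degrees(np.angle(e.mean())).round(1),'R',abs(e.mean()).round(2))
print(s['t'],p.round(4),R[:,0].round(3),R[:,2].round(3),np.array(s['joint_pos']).round(2))
np.savez('dial.npz',im=im,d=d)
E
python3 dial.py; python3 dial.py top
```

```text
bezel c [541.8 265.9] 33.1 z pct [0.0928 0.0949 0.0999]
red 16 centroid [-0.7 -4.9] z 0.0974 rmax 8.4
   r 0 10 ang -102.6 R 0.98
   r 6 6 ang -95.3 R 1.0
green 72 centroid [-24.5 -11.4] z 0.0991 rmax 32.7
   r 18 18 ang -152.5 R 1.0
   r 22 25 ang -152.7 R 1.0
   r 26 41 ang -156.2 R 1.0
13.2 [0.5152 0.079  0.1929] [ 0.405 -0.914  0.003] [ 0.001 -0.003 -1.   ] [ 0.02  0.18  1.57 -0.    1.39  1.18]
bezel c [523.7 276.9] 25.4 z pct [0.0913 0.0958 0.1011]dial.py:18: RuntimeWarning: Mean of empty slice.
  print(n,len(q),'centroid',(q.mean(0)*1000).round(1),'z',np.median(zz).round(4),'rmax',(r.max()*1000).round(1))
  ret = um.true_divide(
  return _methods._mean(a, axis=axis, dtype=dtype,
  ret = ret.dtype.type(ret / rcount)
Traceback (most recent call last):
  File "dial.py", line 18, in <module>
    print(n,len(q),'centroid',(q.mean(0)*1000).round(1),'z',np.median(zz).round(4),'rmax',(r.max()*1000).round(1))
                                                                                           ~~~~~^^
ValueError: zero-size array to reduction operation maximum which has no identity
```

```bash
python3 -m jog '[{"rx":0,"ry":0,"rz":0,"dx":-16,"dy":-10,"dz":0,"jaw":94},{"rx":0,"ry":0,"rz":0,"dx":-32,"dy":-20,"dz":0,"jaw":94},{"rx":0,"ry":0,"rz":0,"dx":-35,"dy":-22,"dz":0,"jaw":94},{"rx":0,"ry":0,"rz":0,"dx":-35,"dy":-22,"dz":0,"jaw":94},{"rx":0,"ry":0,"rz":0,"dx":-27,"dy":-17,"dz":0,"jaw":94},{"rx":0,"ry":0,"rz":0,"dx":-13,"dy":-8,"dz":0,"jaw":94},{"rx":0,"ry":0,"rz":0,"dx":0,"dy":0,"dz":0,"jaw":94}]' 40
python3 -m jog '[{"rx":0,"ry":0,"rz":-0.15,"dx":0,"dy":0,"dz":0,"jaw":94},{"rx":0,"ry":0,"rz":-0.15,"dx":0,"dy":0,"dz":0,"jaw":94},{"rx":0,"ry":0,"rz":-0.15,"dx":0,"dy":0,"dz":0,"jaw":94},{"rx":0,"ry":0,"rz":-0.15,"dx":0,"dy":0,"dz":0,"jaw":94},{"rx":0,"ry":0,"rz":-0.15,"dx":0,"dy":0,"dz":0,"jaw":94},{"rx":0,"ry":0,"rz":-0.15,"dx":0,"dy":0,"dz":0,"jaw":94},{"rx":0,"ry":0,"rz":-0.15,"dx":0,"dy":0,"dz":0,"jaw":94},{"rx":0,"ry":0,"rz":-0.15,"dx":0,"dy":0,"dz":0,"jaw":94},{"rx":0,"ry":0,"rz":-0.15,"dx":0,"dy":0,"dz":0,"jaw":94},{"rx":0,"ry":0,"rz":-0.15,"dx":0,"dy":0,"dz":0,"jaw":94},{"rx":0,"ry":0,"rz":-0.15,"dx":0,"dy":0,"dz":0,"jaw":94},{"rx":0,"ry":0,"rz":-0.15,"dx":0,"dy":0,"dz":0,"jaw":94}]' 40
sed -i 's/(0,110,80),(8,/(0,60,80),(10,/; s/(172,110,80)/(170,60,80)/' dial.py; python3 dial.py
```

```text
t: 14.0
position: [0.5334, 0.2662, 0.1753]
ee_rot: [[0.401, -0.916, -0.027], [-0.916, -0.401, -0.01], [-0.002, 0.029, -1.0]]
wrist_force: [-0.1, -0.6, 0.1]
gripper_width: 0.0938
t: 15.2
position: [0.5254, 0.2401, 0.1668]
ee_rot: [[0.798, 0.6, -0.048], [0.599, -0.8, -0.031], [-0.057, -0.004, -0.998]]
wrist_force: [-0.2, -0.5, -0.5]
gripper_width: 0.0939
bezel c [540.7 266.2] 33.1 z pct [0.0932 0.0948 0.0999]
red 75 centroid [0.  5.7] z 0.0966 rmax 23.8
   r 0 19 ang -82.9 R 0.25
   r 6 30 ang -76.4 R 0.13
   r 12 13 ang 90.9 R 1.0
   r 18 13 ang 90.6 R 1.0
   r 22 4 ang 90.3 R 1.0
green 69 centroid [-23.  -13.1] z 0.099 rmax 32.4
   r 18 20 ang -151.9 R 1.0
   r 22 26 ang -150.9 R 1.0
   r 26 38 ang -150.0 R 1.0
15.2 [0.5254 0.2401 0.1668] [ 0.798  0.599 -0.057] [-0.048 -0.031 -0.998] [ 0.32  0.32  1.45 -0.01  1.43 -0.32]
```

Needle tip at about +90.5°, mark at about −151.5°, so the turn is about 118° (2.06 rad) clockwise. I'll level and centre over the dial.

```bash
python3 -m jog '[{"rx":-0.004,"ry":0.057,"rz":0,"dx":28,"dy":-11,"dz":0,"jaw":94},{"rx":0,"ry":0,"rz":0,"dx":0,"dy":0,"dz":15,"jaw":94},{"rx":0,"ry":0,"rz":0,"dx":0,"dy":0,"dz":15,"jaw":94},{"rx":0,"ry":0,"rz":0,"dx":0,"dy":0,"dz":0,"jaw":94}]' 40; python3 dial.py
```

```text
t: 15.65
position: [0.5404, 0.2589, 0.1334]
ee_rot: [[0.807, 0.591, -0.001], [0.591, -0.807, -0.004], [-0.003, 0.003, -1.0]]
wrist_force: [0.6, -0.2, -0.8]
gripper_width: 0.0945
bezel c [540.7 266.4] 32.8 z pct [0.0932 0.0947 0.0999]
red 103 centroid [0.9 5.9] z 0.0967 rmax 24.2
   r 0 23 ang -29.7 R 0.25
   r 6 42 ang -57.6 R 0.22
   r 12 19 ang 86.5 R 1.0
   r 18 17 ang 87.6 R 1.0
   r 22 8 ang 87.3 R 1.0
green 93 centroid [-22.5 -13.2] z 0.098 rmax 32.2
   r 18 30 ang -150.2 R 1.0
   r 22 35 ang -150.6 R 1.0
   r 26 49 ang -148.9 R 1.0
15.65 [0.5404 0.2589 0.1334] [ 0.807  0.591 -0.003] [-0.001 -0.004 -1.   ] [ 0.33  0.33  1.51 -0.    1.3  -0.3 ]
```

```bash
python3 -m jog '[{"rx":0,"ry":0,"rz":0,"dx":4.5,"dy":-6,"dz":15,"jaw":94},{"rx":0,"ry":0,"rz":0,"dx":0,"dy":0,"dz":20,"jaw":94},{"rx":0,"ry":0,"rz":0,"dx":0,"dy":0,"dz":12,"jaw":94},{"rx":0,"ry":0,"rz":0,"dx":0,"dy":0,"dz":3,"jaw":94},{"rx":0,"ry":0,"rz":0,"dx":0,"dy":0,"dz":0,"jaw":94}]' 40
```

```text
t: 16.2
position: [0.5425, 0.2663, 0.083]
ee_rot: [[0.81, 0.587, 0.003], [0.587, -0.81, -0.003], [0.001, 0.004, -1.0]]
wrist_force: [-0.4, 0.9, -0.5]
gripper_width: 0.0939
```

```bash
python3 -m jog '[{"rx":0,"ry":0,"rz":0,"dx":-1,"dy":-1,"dz":10,"jaw":94},{"rx":0,"ry":0,"rz":0,"dx":0,"dy":0,"dz":12,"jaw":94},{"rx":0,"ry":0,"rz":0,"dx":0,"dy":0,"dz":12,"jaw":94},{"rx":0,"ry":0,"rz":0,"dx":0,"dy":0,"dz":8,"jaw":94},{"rx":0,"ry":0,"rz":0,"dx":0,"dy":0,"dz":3,"jaw":94},{"rx":0,"ry":0,"rz":0,"dx":0,"dy":0,"dz":0,"jaw":94}]' 40; python3 dial.py
```

```text
t: 16.8
position: [0.5419, 0.2669, 0.035]
ee_rot: [[0.81, 0.587, 0.005], [0.587, -0.81, -0.002], [0.003, 0.005, -1.0]]
wrist_force: [0.3, 0.4, 0.2]
gripper_width: 0.094
bezel c [540.3 267.5] 32.8 z pct [0.0932 0.0946 0.0998]
red 246 centroid [1.3 5.1] z 0.0968 rmax 23.4
   r 0 42 ang 57.3 R 0.6
   r 6 117 ang -55.8 R 0.29
   r 12 45 ang 84.0 R 0.87
   r 18 42 ang 86.5 R 1.0
   r 22 12 ang 86.7 R 1.0
green 278 centroid [-22.  -14.5] z 0.0964 rmax 33.6
   r 12 5 ang -146.2 R 1.0
   r 18 88 ang -148.5 R 1.0
   r 22 93 ang -148.5 R 1.0
   r 26 125 ang -145.6 R 1.0
16.8 [0.5419 0.2669 0.035 ] [0.81  0.587 0.003] [ 0.005 -0.002 -1.   ] [ 0.35  0.42  1.64 -0.    1.08 -0.28]
```

```bash
python3 -m jog '[{"rx":0,"ry":0,"rz":0,"dx":-1,"dy":0,"dz":4,"jaw":58},{"rx":0,"ry":0,"rz":0,"dx":0,"dy":0,"dz":0,"jaw":58},{"rx":0,"ry":0,"rz":0,"dx":0,"dy":0,"dz":0,"jaw":58},{"rx":0,"ry":0,"rz":0,"dx":0,"dy":0,"dz":0,"jaw":58},{"rx":0,"ry":0,"rz":0,"dx":0,"dy":0,"dz":0,"jaw":58},{"rx":0,"ry":0,"rz":0,"dx":0,"dy":0,"dz":0,"jaw":58},{"rx":0,"ry":0,"rz":0,"dx":0,"dy":0,"dz":0,"jaw":58}]' 20
```

```text
t: 17.55
position: [0.5412, 0.2658, 0.032]
ee_rot: [[0.81, 0.587, 0.006], [0.587, -0.81, -0.002], [0.003, 0.005, -1.0]]
wrist_force: [-0.5, -0.8, -0.2]
gripper_width: 0.0637
```

Gripped at 63.7 mm. I'll turn clockwise (+rz) in small batches and watch drift and force.

```bash
python3 -m jog '[{"rx":0,"ry":0,"rz":0.1,"dx":0,"dy":0,"dz":0,"jaw":58},{"rx":0,"ry":0,"rz":0.1,"dx":0,"dy":0,"dz":0,"jaw":58},{"rx":0,"ry":0,"rz":0.1,"dx":0,"dy":0,"dz":0,"jaw":58},{"rx":0,"ry":0,"rz":0,"dx":0,"dy":0,"dz":0,"jaw":58}]' 20
```

```text
t: 17.95
position: [0.541, 0.2658, 0.032]
ee_rot: [[0.95, 0.311, 0.005], [0.311, -0.95, -0.003], [0.004, 0.004, -1.0]]
wrist_force: [-0.7, 0.3, -0.1]
gripper_width: 0.0636
```

Works cleanly: no force or drift, and the tool turned 0.31 rad clockwise.

```bash
python3 -m jog '[{"rx":0,"ry":0,"rz":0.12,"dx":0,"dy":0,"dz":0,"jaw":58},{"rx":0,"ry":0,"rz":0.12,"dx":0,"dy":0,"dz":0,"jaw":58},{"rx":0,"ry":0,"rz":0.12,"dx":0,"dy":0,"dz":0,"jaw":58},{"rx":0,"ry":0,"rz":0.12,"dx":0,"dy":0,"dz":0,"jaw":58},{"rx":0,"ry":0,"rz":0.12,"dx":0,"dy":0,"dz":0,"jaw":58},{"rx":0,"ry":0,"rz":0.12,"dx":0,"dy":0,"dz":0,"jaw":58},{"rx":0,"ry":0,"rz":0,"dx":0,"dy":0,"dz":0,"jaw":58}]' 20
python3 -m jog '[{"rx":0,"ry":0,"rz":0.12,"dx":0,"dy":0,"dz":0,"jaw":58},{"rx":0,"ry":0,"rz":0.12,"dx":0,"dy":0,"dz":0,"jaw":58},{"rx":0,"ry":0,"rz":0.12,"dx":0,"dy":0,"dz":0,"jaw":58},{"rx":0,"ry":0,"rz":0.12,"dx":0,"dy":0,"dz":0,"jaw":58},{"rx":0,"ry":0,"rz":0.12,"dx":0,"dy":0,"dz":0,"jaw":58},{"rx":0,"ry":0,"rz":0.12,"dx":0,"dy":0,"dz":0,"jaw":58},{"rx":0,"ry":0,"rz":0,"dx":0,"dy":0,"dz":0,"jaw":58}]' 20
python3 dial.py
```

```text
t: 18.65
position: [0.5405, 0.2658, 0.032]
ee_rot: [[0.915, -0.403, 0.004], [-0.403, -0.915, -0.003], [0.005, 0.001, -1.0]]
wrist_force: [0.5, -0.9, -1.3]
gripper_width: 0.0635
t: 19.35
position: [0.5402, 0.266, 0.032]
ee_rot: [[0.425, -0.905, 0.003], [-0.905, -0.425, -0.002], [0.004, -0.002, -1.0]]
wrist_force: [-0.4, -1.0, -0.4]
gripper_width: 0.0638
bezel c [546.3 267.4] 35.6 z pct [0.0932 0.0947 0.1   ]
red 268 centroid [-5.6  5.4] z 0.0969 rmax 24.6
   r 0 10 ang 173.6 R 0.84
   r 6 141 ang -168.7 R 0.63
   r 12 61 ang 130.6 R 0.63
   r 18 51 ang 106.0 R 1.0
   r 22 23 ang 104.3 R 1.0
green 295 centroid [-14.   24.4] z 0.0982 rmax 35.6
   r 18 73 ang 120.1 R 1.0
   r 22 94 ang 119.0 R 1.0
   r 26 110 ang 119.6 R 1.0
19.35 [0.5402 0.266  0.032 ] [ 0.425 -0.905  0.004] [ 0.003 -0.002 -1.   ] [ 0.34  0.42  1.65 -0.    1.07  1.48]
```

```bash
python3 -m jog '[{"rx":0,"ry":0,"rz":0.1,"dx":0,"dy":0,"dz":0,"jaw":58},{"rx":0,"ry":0,"rz":0.1,"dx":0,"dy":0,"dz":0,"jaw":58},{"rx":0,"ry":0,"rz":0.1,"dx":0,"dy":0,"dz":0,"jaw":58},{"rx":0,"ry":0,"rz":0,"dx":0,"dy":0,"dz":0,"jaw":58}]' 20
python3 dial.py wrist '[.5405,.2665]'
python3 - <<'E'
import numpy as np,cv2
im=np.load('dial.npz')['im']; cv2.imwrite('pics/d1.png',cv2.resize(im[130:290,150:362,::-1],None,fx=3.5,fy=3.5,interpolation=2))
E
```

```text
t: 19.8
position: [0.5402, 0.2662, 0.032]
ee_rot: [[0.149, -0.989, 0.003], [-0.989, -0.149, -0.002], [0.003, -0.003, -1.0]]
wrist_force: [-1.1, -0.9, -1.1]
gripper_width: 0.0641
red 239 centroid [0.2 4.6] z 0.0969 rmax 24.3
   r 0 64 ang -72.6 R 0.21
   r 6 104 ang -80.4 R 0.13
   r 12 40 ang 89.7 R 1.0
   r 18 29 ang 89.6 R 1.0
   r 22 11 ang 89.7 R 1.0
green 216 centroid [-0.7 28.7] z 0.0996 rmax 34.1
   r 18 25 ang 83.2 R 1.0
   r 22 57 ang 87.8 R 1.0
   r 26 123 ang 92.4 R 1.0
19.8 [0.5402 0.2662 0.032 ] [ 0.149 -0.989  0.003] [ 0.003 -0.002 -1.   ] [ 0.34  0.42  1.65 -0.    1.07  1.77]
```

View pics/d1.png

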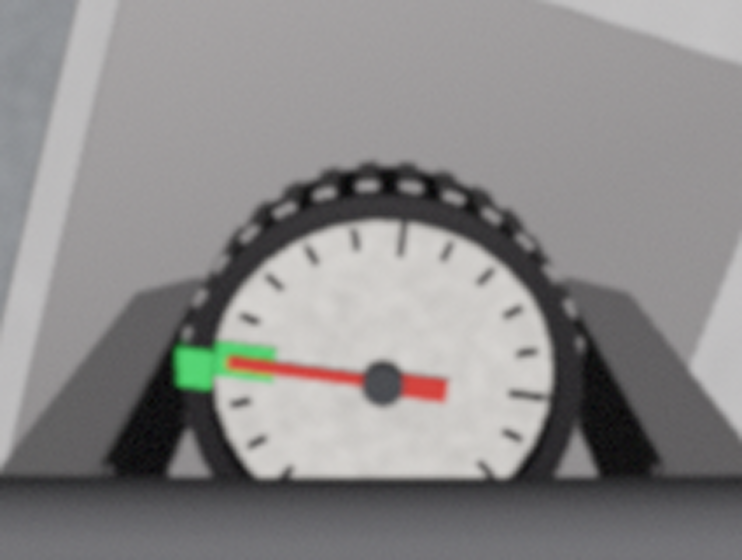

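The needle lies along the middle of the green bar: needle line about 8.1° against the bar's about 7–9° around the hub at (382,383). I'll release, rise, and check both the dial and the carrier from there.

```bash
python3 -m jog '[{"rx":0,"ry":0,"rz":0,"dx":0,"dy":0,"dz":0,"jaw":94},{"rx":0,"ry":0,"rz":0,"dx":0,"dy":0,"dz":0,"jaw":94},{"rx":0,"ry":0,"rz":0,"dx":0,"dy":0,"dz":0,"jaw":94},{"rx":0,"ry":0,"rz":0,"dx":0,"dy":0,"dz":0,"jaw":94},{"rx":0,"ry":0,"rz":0,"dx":0,"dy":0,"dz":0,"jaw":94},{"rx":0,"ry":0,"rz":0,"dx":0,"dy":0,"dz":-10,"jaw":94},{"rx":0,"ry":0,"rz":0,"dx":0,"dy":0,"dz":-20,"jaw":94},{"rx":0,"ry":0,"rz":0,"dx":0,"dy":0,"dz":-20,"jaw":94},{"rx":0,"ry":0,"rz":0,"dx":0,"dy":0,"dz":0,"jaw":94}]' 20
python3 dial.py; python3 pan.py | head -3
python3 - <<'E'
from h import *
z=np.load('dial.npz'); im,d=z['im'],z['d']; i=camera_info('wrist')
hsv=cv2.cvtColor(im,cv2.COLOR_RGB2HSV)
# card centre from z~.0945 white/card depth points; each feature at its own depth height
P={}
def pts(m): return np.array([dep(i,u,v,d) for v,u in zip(*np.nonzero(m)) if d[v,u]>0])
near=np.zeros(im.shape[:2],bool); near[100:300,140:372]=True
red=((cv2.inRange(hsv,(0,90,80),(8,255,255))|cv2.inRange(hsv,(172,90,80),(180,255,255)))>0)&near
grn=(cv2.inRange(hsv,(50,90,60),(80,255,255))>0)&near
C=np.array([.5405,.2665])
g=pts(grn); r=pts(red)
for n,q in(('g',g),('r',r)):
    q=q[np.hypot(*(q[:,:2]-C).T)<.036]; k=np.hypot(*(q[:,:2]-C).T); 
    for lo,hi in((.017,.021),(.021,.024),(.024,.034)):
        s=q[(k>lo)&(k<hi)]
        if len(s): m=s.mean(0)-[*C,0]; print(n,lo,len(s),m.round(4),np.degrees(np.arctan2(m[1],m[0])).round(1))
l=cv2.fitLine(r[:,:2].astype(np.float32),cv2.DIST_L2,0,.01,.01).ravel(); print('needle line',np.degrees(np.arctan2(l[1],l[0])).round(1),'through',l[2:])
E
```

```text
t: 20.75
position: [0.5417, 0.2672, 0.0856]
ee_rot: [[0.16, -0.987, 0.007], [-0.987, -0.16, -0.0], [0.001, -0.007, -1.0]]
wrist_force: [1.3, 0.3, -0.4]
gripper_width: 0.094
bezel c [541.8 267.2] 32.9 z pct [0.0933 0.0948 0.0999]
red 127 centroid [-1.   3.5] z 0.0968 rmax 23.2
   r 0 31 ang -167.8 R 0.2
   r 6 63 ang -128.6 R 0.21
   r 12 24 ang 94.1 R 1.0
   r 18 9 ang 93.2 R 1.0
   r 22 2 ang 93.4 R 1.0
green 104 centroid [-1.9 28. ] z 0.0998 rmax 32.8
   r 18 10 ang 87.2 R 1.0
   r 22 37 ang 92.5 R 1.0
   r 26 72 ang 94.7 R 1.0
20.75 [0.5417 0.2672 0.0856] [ 0.16  -0.987  0.001] [ 0.007 -0.    -1.   ] [ 0.35  0.37  1.58 -0.    1.19  1.76]
pan 1002 [541.9  97.9] 52.2 z 0.0706
bezel 1469 [541.3 267. ] 32.9 z 0.0947
carrier top few 5
g 0.017 8 [0.0006 0.0193 0.0924] 88.3
g 0.021 8 [-0.0005  0.0225  0.0924] 91.3
g 0.024 102 [-0.0016  0.0283  0.0962] 93.3
r 0.017 7 [-0.0012  0.0189  0.0939] 93.5
r 0.021 3 [-0.0013  0.0222  0.094 ] 93.4
needle line -89.6 through [0.5394849  0.26977766]
```

```bash
python3 -m jog '[{"rx":0,"ry":0,"rz":0,"dx":0,"dy":0,"dz":-25,"jaw":94},{"rx":0,"ry":0,"rz":0,"dx":0,"dy":20,"dz":-10,"jaw":94},{"rx":0,"ry":0,"rz":0,"dx":0,"dy":30,"dz":0,"jaw":94},{"rx":0,"ry":0,"rz":0,"dx":0,"dy":18,"dz":0,"jaw":94},{"rx":0,"ry":0,"rz":0,"dx":0,"dy":0,"dz":0,"jaw":94},{"rx":0,"ry":0,"rz":0,"dx":0,"dy":0,"dz":0,"jaw":94}]' 20
python3 dial.py; python3 pan.py|head -3
python3 - <<'E'
from h import *
im=np.load('dial.npz')['im']; i=camera_info('wrist'); K=i['camera_matrix']
T=np.array(i['world_from_camera']);print('cam',T[:3,3])
# project dial centre roughly
q=np.linalg.inv(T)@[.541,.2665,.095,1]; u,v=K[0][0]*q[0]/-q[2]+K[0][2],K[1][1]*-q[1]/-q[2]+K[1][2]; print(u,v)
u,v=int(u),int(v); c=im[max(v-50,0):v+50,max(u-50,0):u+50,::-1]
t=snap('top')[0]
tc=t[165:260,95:240,::-1]
a=cv2.resize(c,(500,500),interpolation=2); b=cv2.resize(tc,(300,197),interpolation=2)
out=np.zeros((500,800,3),np.uint8); out[:,:500]=a; out[:197,500:]=b
s=snap('side')[0][100:210,195:290,::-1]; out[200:500,500:759]=cv2.resize(s,(259,300),interpolation=2)
cv2.imwrite('pics/fin.png',out)
E
```

```text
t: 21.45
position: [0.4673, 0.2537, 0.1126]
ee_rot: [[0.16, -0.987, -0.008], [-0.987, -0.16, -0.006], [0.005, 0.009, -1.0]]
wrist_force: [0.5, 1.0, 0.6]
gripper_width: 0.0939
bezel c [541.6 266.8] 32.7 z pct [0.0933 0.0948 0.0999]
red 114 centroid [-0.3  3.4] z 0.0968 rmax 23.0
   r 0 34 ang -102.0 R 0.23
   r 6 51 ang -103.9 R 0.18
   r 12 20 ang 91.5 R 1.0
   r 18 9 ang 91.3 R 1.0
   r 22 3 ang 91.3 R 1.0
green 75 centroid [-0.8 29.2] z 0.1001 rmax 32.9
   r 22 21 ang 91.9 R 1.0
   r 26 65 ang 91.4 R 1.0
21.45 [0.4673 0.2537 0.1126] [ 0.16  -0.987  0.005] [-0.008 -0.006 -1.   ] [ 0.37  0.26  1.68 -0.    1.22  1.78]
pan 1807 [512.4  79.6] 64.7 z 0.0706
bezel 1380 [541.5 266.8] 32.6 z 0.0948
carrier top few 0
cam [0.53465872 0.26555461 0.32797523]
257.60408023338505 108.89508866711269
```

View pics/fin.png

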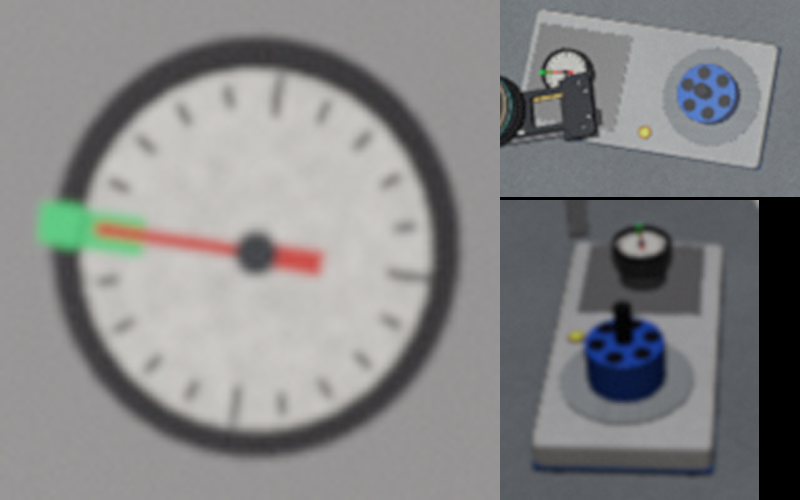

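Seen from straight above, the needle is at 91.3° and the mark at 91.4–91.9°. The tip lies in the middle of the green bar, the carrier stands upright on the pan, and the gripper is clear. I'm handing in.

```bash
python3 -c "
from bench import *
s=observe(); print(s['t'],s['wrist_force'],abs(s['qd']).max()); print(job_done())"
```

```text
21.65 [-0.3555953   1.12550394  0.39934906] 0.0029184278970326083
the job is handed in; nothing more can be done
None
```

I set the leftmost blue carrier on the pan, let go, then turned the bezel about 117° clockwise until the zero mark was under the needle tip. I handed in at 21.65 s; no verdict was reported.

**Last checks**
- **Carrier:** just after release it stood upright, about 1.5 mm from the pan's centre, with the pan sunk about 5 mm. I didn't re-measure its position after turning the dial because it was out of the wrist camera's view. The final top and side pictures show it still standing on the pan.
- **Dial:** seen from straight above, the needle is at 91.3° and the mark at 91.4–91.9°, so they are about 0.3 mm or less apart at the tip.
- **Robot:** the arm was still and the gripper clear, with wrist force at noise level.
- **Bystanders:** the arm kept clear of the orange carrier, jar and rack, but I didn't measure their positions at the end.

**What failed or disagreed**
- **Grasp:** the first two closings missed the handle. I lifted before the slow fingers had shut, and on the second try the fingertips were above it.
- **Fingertip position:** wrist depth, side depth and the jaw width all put the real fingertips about 40 mm behind the reported TCP. I used that offset for the rest of the job, and both grips then held.
- **Dial angles:** oblique views of the needle and mark disagreed by up to about 6°, so I relied on the straight-down view.

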